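# Snap a ratchet into the roller clips of a bench rack and keep it pressed home

## Task

Pick up the ratchet and lay its bare steel shaft across the two roller clips of the raised bench rack, then press it down until it snaps past the rollers of both clips and sits fully home in both seats. Finish while still holding it pressed: do not let go or back off, keep a firm steady push of about 10 N down on the ratchet when the program ends. Leave the loose socket, the pliers and the bit box alone.

Things in the scene. Friction and masses are not known exactly. Their poses are not given: they have to be found in the camera images.
- ratchet: Socket ratchet, 272 mm, 0.32 kg, lying flat. Along its x: flat round steel head (34 mm diameter, 28 mm thick) from x = -102 to -68 mm; bare round steel shaft, 16 mm diameter, to +70 mm; black handle, 28 mm diameter, to +170 mm. Origin below the shaft's middle, level with the head's underside; z up; shaft axis at z = 14 mm. Balances within 15 mm of the shaft's middle.
- shaft (a point): Middle of the ratchet's shaft, on the shaft's axis; x along the shaft (head at -x), z up as it lies on the table. The shaft is bare for 68 mm either way: pinch it here, across.
- rack: Rack fixed to the table: base plate 130 x 80 x 8 mm, two posts at x = -42 and +42 mm (14 mm along x, 40 mm wide with clip arms). On each a V seat between two sprung rollers: 10 mm diameter, at y = -9.5 and +9.5 mm, centres 89 mm up, 9 mm apart inside. Top 97 mm. Origin: centre of underside; x along the line of posts. 70 mm of free room between the posts for fingers. Ratchet may point either way.
- home (a point): Where the shaft's middle lies when fully home: midway between the clips, 80 mm above the table; x along the shaft, z up. Laid on the rollers, the shaft's axis is about 18 mm higher and stays there. Pushed down, the clips resist with a peak of 10 to 20 N; about 9 mm down the shaft passes the rollers, the force drops suddenly and they pull it on down into the rigid seats.
- seats: The two rigid black V seats on top of the rack's posts (one part, x = -42 and +42 mm in the rack's axes); origin and axes the same as the rack's. The shaft rests in them when home; the rollers do not press on a shaft that is home.
- socket: Bystander: loose steel socket, upright tube 30 mm diameter, 38 mm tall, origin at the centre of its underside. Leave alone.
- pliers: Bystander: pliers lying flat, about 165 mm long along x, 50 mm wide, 15 mm high, origin under the pivot. Leave alone.
- bitbox: Bystander: flat bit box with clear lid, 80 x 120 x 24 mm, origin at the centre of its underside. Leave alone.
Things that resemble listed ones, but are neither listed nor needed, are in the scene too. Of the things that look like the rack, the largest one is meant.

How it is judged:
On the way, in this order (a step that is already met when the one before it is completed fails the run):
1. the shaft lies over both clips, lined up with them, on or above the rollers and not yet home (z of shaft in the frame of home between 0.01 and 0.12 m and y of shaft in the frame of home between -0.012 and 0.012 m and angle between the x axis of ratchet and the x axis of rack, either way round below 0.15 rad), for 0.05 s.
2. the shaft has snapped home in both clips (z of shaft in the frame of home below 0.003 m and distance between shaft and home below 0.03 m and angle between the x axis of ratchet and the x axis of rack, either way round below 0.06 rad), for 0.1 s.
At the end, for the whole second after the job is handed in: Shaft home in both clips (middle within 3 mm of the home axis in height and sideways, within 30 mm of the home point, within 0.06 rad of parallel), at rest and still pressed: the force on the two seats together stays above 6 N; the ratchet alone weighs 2.5 to 3.8 N (all of step 2 and z of shaft in the frame of home above -0.003 m and y of shaft in the frame of home between -0.003 and 0.003 m and contact force between ratchet and seats above 6 N and linear speed of ratchet below 0.02 m/s); the arm keeps its last pose, push and grip.
It fails at once if a bystander (socket, pliers or bit box) was moved by more than 30 mm (distance of any of socket, pliers, bitbox from where it was at the start of the episode above 0.03 m).
It also fails if it takes over 48 s, if anything falls off the work surface, if the arm or the gripper's body presses on something with over 40 N, if the wrist force passes 120 N, or if a joint passes its speed limit or range.

## Robot

A 7-joint arm with a two-finger parallel gripper is mounted at the origin on the work surface. World frame = base frame: x ahead of the robot, y to its left, z up, the work surface at z = 0. Lengths are in m, angles in rad, forces in N, time in s.
With the tool pointing down it reaches from about 0.35 to 0.9 m from the base axis. Payload 7.2 kg.
Tool frame: the origin (TCP) lies at the very end of the fingers, on their centre line; the grasp point (between the pads) lies 19 mm behind it (pinch_z is the distance from the TCP to the grasp point, in m); z points along the fingers, x is the direction in which the jaws open and shut, and the axes are right-handed (so a half turn about z gives the same grasp; the last joint's range is limited). The gripper opens to 88 mm and grips with 3 to 60 N. Pads are 20 mm wide; open, the fingers measure 115 mm over their backs; the gripper's body (75 mm by 178 mm) begins 61 mm behind the grasp point.
Start: joints at [-1.23, 0.411, -0.013, 1.596, 0.006, 1.134, -0.082], TCP at [0.248, 0.573, 0.223] pointing down, gripper open.
Joint ranges: [-2.95, 2.95], [-0.29, 1.99], [-1.47, 1.44], [0.14, 2.54], [-1.03, 4.17], [0.13, 1.85], [-2.86, 2.86]. Speed limits (rad/s): [2.39, 2.39, 3.01, 3.01, 3.14, 3.14, 3.14].

## Interface

Orientations are given as [roll, pitch, yaw] about the fixed x, y, z axes, in that order (R = Rz(yaw) Ry(pitch) Rx(roll)).
In Python, from bench import observe, capture, hand_in, pinch_z gives the robot as it stands.
- The arm moves only by the tool drive_tool, never from a script. Its arguments are lists of equal length, an entry for each row: "claw": the finger opening in m, from 0 to 0.0878; "dp": the shift along the tool's x, y, z in m, a list of three; "spin": the turn about the tool's z in degrees. In form: {"claw": [claw, ...], "dp": [[x, y, z], ...], "spin": [spin, ...]}. A call has 1 to 20 rows; each row is the pose to reach, as a shift and turn from the pose commanded when the call began, along the tool's axes at that moment; what a row does not reach only later rows make up. A row lasts 1/8 s, in which the tool goes at most 62.5 mm and 10.7 degrees, less where a joint would pass 70% of its speed; a pose out of reach is approached as far as the arm can. A call with a gripper value outside its range is refused whole. The fingers move at their own pace and stop on an object; the grip force is fixed at half the most. Time passes only in rows, so rows that repeat a pose let the fingers close. It gives the time, the measured TCP pose, the force and the opening at its end, in the units of the state.
- observe(): the state, without advancing time (a new reading comes with each control period).
- capture(name): name is "scene" or "top"; returns a dict with "image" (400x640x3 uint8, red, green, blue), "depth" (400x640 float32, m along the optical axis (not along the pixel's ray), 0 where there is no reading), "vfov" (degrees; the focal length in pixels is half the picture's height over the tangent of half this angle, whatever the lens; pixels are square), "cx", "cy" (the principal point, pixels), "rvec" (rotation vector, rad) and "tvec" (3), from world to camera coordinates, as OpenCV has them. Camera axes: x right, y down, z forward; pixel columns grow to the right and rows downward; lengths in m; the calibration is good to about 2 mm. A picture is of the moment at which its call begins.
- hand_in(): hands the job in, once; it reports no verdict.
The state is a dict: "time": time; "qpos": joint angles; "qvel": joint speeds; "effort": joint torques, N m; "ee_pos": TCP position; "tcp_rot": TCP orientation; "contact_force": force on the tool from outside, world axes, zero at the start; "wrist_torque": the same for the moment, N m; "width": finger opening in m.
Only numpy, scipy, OpenCV 4.12 (cv2) and the standard library are available. Lean on these libraries where they do the work, as an engineer would, in place of code of your own. Each camera call takes 0.05 s, during which the arm holds its last target.

## Working session

There is one attempt and no reset: what is moved stays moved. The work goes in short steps, Python scripts to look and compute and a tool call to move; the robot and the scene stay as the last step left them, time stands still between calls to the robot, and variables do not carry over. Pictures are saved under pics/ and viewed, and the job is handed in when it is done.

Besides the shell and the picture viewer there is one more tool, called after "Emit:" as a command line: name --pt "numbers of a row" for each row, then --argument value for the rest. drive_tool: Moves the arm, as the interface text tells. Its arguments: {"type":"object","properties":{"claw":{"type":"array","items":{"type":"number"}},"dp":{"type":"array","items":{"type":"array","items":{"type":"number"}}},"spin":{"type":"array","items":{"type":"number"}}},"required":["claw","dp","spin"]}

```bash
mkdir -p pics; ls; python3 - <<'E'
from bench import *
import cv2,numpy as np,pickle
print(observe(), pinch_z)
for n in("scene","top"):
    c=capture(n); pickle.dump(c,open(n+"0.pkl","wb"))
    cv2.imwrite(f"pics/{n}0.png",c["image"][:,:,::-1])
    print(n,c["vfov"],c["cx"],c["cy"],c["rvec"],c["tvec"],(c["depth"]==0).mean())
E
```

```text
pics
{'time': 0.0, 'qpos': array([-1.23020239,  0.41188858, -0.01270309,  1.59700013,  0.0055925 ,
        1.13429894, -0.08221625]), 'qvel': array([ 0.00033607,  0.00046734, -0.00042182, -0.00111339, -0.00080875,
        0.00064231,  0.00026615]), 'effort': array([-1.94727136e-06, -5.87934959e+01,  6.41688779e-01, -2.91065007e+01,
       -5.38208010e-02,  1.85397867e-02,  1.62956762e-04]), 'ee_pos': array([0.24828674, 0.57303845, 0.22183415]), 'tcp_rot': array([3.14148554e+00, 1.55579348e-03, 1.16199911e+00]), 'contact_force': array([0.65241204, 0.36778383, 0.28940716]), 'wrist_torque': array([-0.00588307,  0.05242673,  0.01084234]), 'width': 0.08783610960027345} 0.0187
scene 43.31487650732308 317.6609160051468 196.71575591820485 [ 1.51771464  1.86056151 -0.88378605] [ 0.10260645 -0.27410142  1.74331569] 0.00722265625
top 49.677251331780234 321.9314155436027 195.86631859372827 [ 2.23373014 -2.16969006  0.0913391 ] [-0.03690536  0.58634513  1.32632536] 0.00387890625
```

View pics/scene0.png

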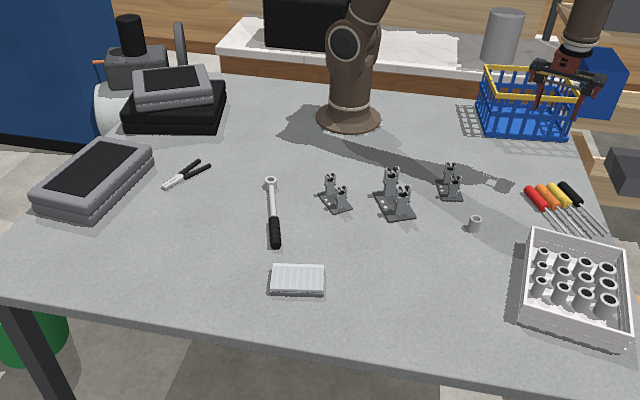

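View pics/top0.png

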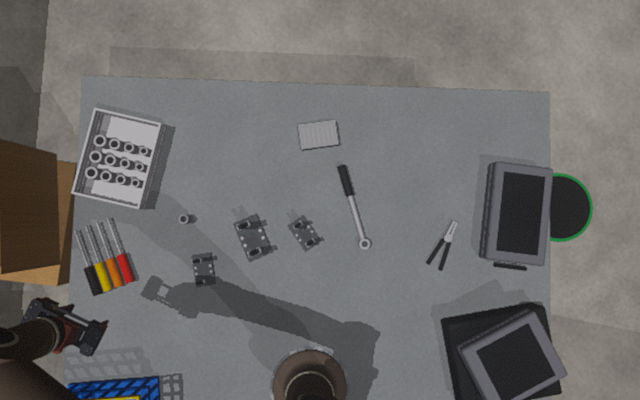

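Rack look-alikes in the top view: (252,237), (305,232) and (204,268). The largest is (252,237), which is (395,195) in the scene view. The only ratchet is at (355,208) in top and (273,212) in scene; the screwdrivers at (105,255) are not it. I'll check with close crops and depth.

```bash
cat > h.py <<'E'
import cv2,numpy as np,pickle
def K(c):
    h=c["image"].shape[0]; f=h/2/np.tan(np.radians(c["vfov"])/2)
    return f
def cloud(c):
    f=K(c); d=c["depth"]; v,u=np.mgrid[:d.shape[0],:d.shape[1]]
    P=np.stack([(u-c["cx"])/f*d,(v-c["cy"])/f*d,d],-1)
    R=cv2.Rodrigues(np.array(c["rvec"],float))[0]
    return (P-np.array(c["tvec"]))@R
def ray(c,uv,z):
    f=K(c);R=cv2.Rodrigues(np.array(c["rvec"],float))[0]
    o=-R.T@np.array(c["tvec"]); uv=np.atleast_2d(uv).astype(float)
    d=np.c_[(uv[:,0]-c["cx"])/f,(uv[:,1]-c["cy"])/f,np.ones(len(uv))]@R
    return o+d*((z-o[2])/d[:,2])[:,None]
def proj(c,P):
    f=K(c);return cv2.projectPoints(np.atleast_2d(P).astype(float),np.array(c["rvec"],float),np.array(c["tvec"],float),np.array([[f,0,c["cx"]],[0,f,c["cy"]],[0,0,1.]]),None)[0][:,0]
E
python3 - <<'E'
from h import *
t=pickle.load(open("top0.pkl","rb"));s=pickle.load(open("scene0.pkl","rb"))
for c,n in((t,"top"),(s,"scene")):
    W=cloud(c)
    for uv in ([(230,130),(400,180),(420,110)] if n=="top" else [(400,300),(250,320),(200,230)]): print(n,uv,W[uv[1],uv[0]])
W=cloud(t)
for n,(u0,v0,u1,v1) in dict(big=(230,205,278,265),mid=(285,205,325,255),small=(188,248,220,292),rat=(330,158,376,254)).items():
    w=W[v0:v1,u0:u1].reshape(-1,3); m=w[:,2]>.006
    print(n,m.sum(),np.percentile(w[m],[1,99],axis=0).round(3).tolist())
a=cv2.resize(t["image"][200:290,180:330,::-1],None,fx=5,fy=5,interpolation=2)
cv2.imwrite("pics/c1.png",a)
b=cv2.resize(s["image"][150:230,310:470,::-1],None,fx=5,fy=5,interpolation=2)
cv2.imwrite("pics/c2.png",b)
b=cv2.resize(t["image"][155:260,320:390,::-1],None,fx=5,fy=5,interpolation=2)
cv2.imwrite("pics/c3.png",b)
E
```

```text
top (230, 130) [0.78774725 0.27606775 0.00303366]
top (400, 180) [ 0.64627051 -0.2669294  -0.00207067]
top (420, 110) [ 0.872621   -0.32618527  0.00322103]
scene (400, 300) [ 0.77908296  0.23036719 -0.00236835]
scene (250, 320) [ 0.90433826 -0.07388087  0.0037005 ]
scene (200, 230) [ 0.65731463 -0.28038018 -0.00109437]
big 924 [[0.385, 0.01, 0.006], [0.532, 0.251, 1.359]]
mid 383 [[0.419, -0.025, 0.006], [0.523, 0.08, 1.359]]
small 410 [[0.302, 0.01, 0.006], [0.506, 0.376, 1.359]]
rat 688 [[0.43, -0.169, 0.006], [0.688, 0.01, 1.359]]
```

View pics/c1.png

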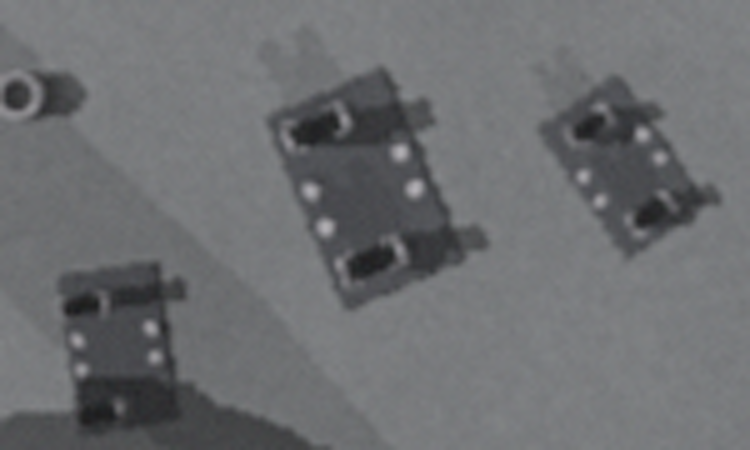

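View pics/c2.png

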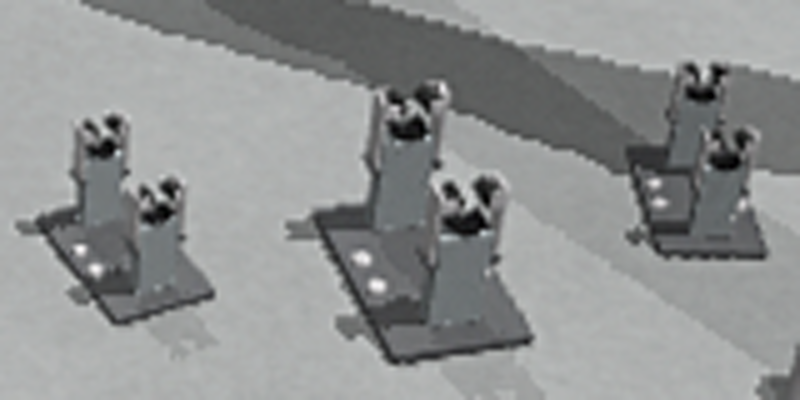

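View pics/c3.png

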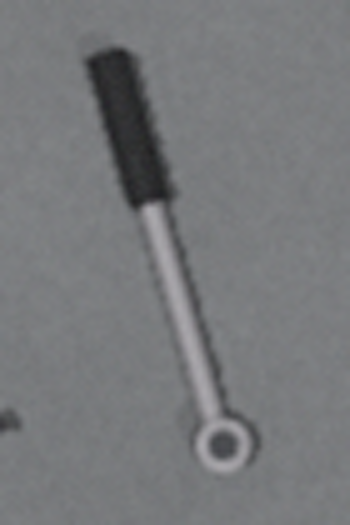

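```bash
python3 - <<'E'
from h import *
t=pickle.load(open("top0.pkl","rb"));s=pickle.load(open("scene0.pkl","rb"))
g=cv2.cvtColor(t["image"],cv2.COLOR_RGB2GRAY)
# rack: seats in top (dark blobs)
def blobs(g,box,thr,mn):
    u0,v0,u1,v1=box; k=4
    a=cv2.resize(g[v0:v1,u0:u1],None,fx=k,fy=k,interpolation=cv2.INTER_CUBIC)
    n,l,st,ce=cv2.connectedComponentsWithStats((a<thr).astype(np.uint8))
    return [(( (ce[i]+.5)/k-.5+[u0,v0]),st[i,4]/k/k) for i in range(1,n) if st[i,4]>mn*k*k]
pt=blobs(g,(230,205,278,265),52,8); print("top dark",pt)
for z in (.08,.085,.09): 
    w=ray(t,[p[0] for p in pt],z); print(z,w.round(4).tolist(),w.mean(0).round(4), np.linalg.norm(w[0]-w[1]))
# white dots on plate
dots=(np.array([[310,190],[325,228],[400,152],[415,187]])+.5)/5-.5+[180,200]
w=ray(t,dots,.009); print("dots",w.round(4).tolist(),w.mean(0))
cor=(np.array([[268,120],[380,68],[458,252],[350,308]])+.5)/5-.5+[180,200]
w=ray(t,cor,.008); print("cor",w.round(4).tolist(),w.mean(0), np.linalg.norm(np.diff(w,axis=0),axis=1))
# scene plate corners (310,150)+: left, bottom, right
cs=(np.array([[315,213],[395,358],[532,340]])+.5)/5-.5+[310,150]
w=ray(s,cs,.006); print("scene cor",w.round(4).tolist(), (w[0]+w[2])/2,np.linalg.norm(np.diff(w,axis=0),axis=1))
# ratchet: shaft bright in hsv
hand=blobs(g,(330,158,376,254),60,10); print("handle",hand, ray(t,hand[0][0],.014))
hd=(np.array([[223,445]])+.5)/5-.5+[320,155]; print("head",ray(t,hd,.028))
u0,v0,u1,v1=345,195,372,238
m=(g[v0:v1,u0:u1]>135); v,u=np.nonzero(m); print(len(u))
l=cv2.fitLine(np.c_[u+u0,v+v0].astype(np.float32),cv2.DIST_HUBER,0,.01,.01).ravel();print(l)
for vv in (200,215,230):
    print("shaft",ray(t,[l[2]+(vv-l[3])/l[1]*l[0],vv],.02))
# depth check
Wt=cloud(t)
r=Wt[195:238,345:372][m]; print("depth z shaft",np.median(r[:,2]))
# scene shaft
gs=cv2.cvtColor(s["image"],cv2.COLOR_RGB2GRAY)
b=cv2.resize(s["image"][165:260,240:310,::-1],None,fx=6,fy=6,interpolation=2)
cv2.imwrite("pics/c4.png",b)
for c,n in((t,'top'),(s,'scene')): print(n,"tcp proj",proj(c,[[.2483,.573,.2218]]))
E
```

```text
top dark [(array([242.918058  , 225.63862039]), np.float64(35.5625)), (array([253.74138734, 251.92108939]), np.float64(33.5625))]
0.08 [[0.4888, 0.2115, 0.08], [0.4128, 0.1769, 0.08]] [0.4508 0.1942 0.08  ] 0.08349452902780222
0.085 [[0.4888, 0.2107, 0.085], [0.4132, 0.1762, 0.085]] [0.451  0.1935 0.085 ] 0.08316823477887572
0.09 [[0.4889, 0.2099, 0.09], [0.4135, 0.1756, 0.09]] [0.4512 0.1927 0.09  ] 0.08284194052994924
dots [[0.4507, 0.2253, 0.009], [0.4275, 0.2151, 0.009], [0.4758, 0.1706, 0.009], [0.4544, 0.1605, 0.009]] [0.45209654 0.19286428 0.009     ]
cor [[0.4933, 0.2531, 0.008], [0.5275, 0.185, 0.008], [0.4149, 0.1325, 0.008], [0.3787, 0.198, 0.008]] [0.45359827 0.19216319 0.008     ] [0.07626213 0.12426135 0.07478047]
scene cor [[0.4134, 0.1307, 0.006], [0.5277, 0.1843, 0.006], [0.4976, 0.2536, 0.006]] [0.4554703 0.1921511 0.006    ] [0.12628007 0.0756014 ]
handle [(array([345.29189578, 180.0761997 ]), np.float64(250.0625))] [[ 0.63909871 -0.09165515  0.014     ]]
head [[ 0.44346451 -0.15373171  0.028     ]]
138
[2.8594279e-01 9.5824671e-01 3.5561240e+02 2.1635612e+02]
shaft [[ 0.57684296 -0.10970092  0.02      ]]
shaft [[ 0.53065281 -0.12475092  0.02      ]]
shaft [[ 0.48463109 -0.13974596  0.02      ]]
depth z shaft 0.02096350288436248
top tcp proj [[ 88.90921689 316.17385686]]
scene tcp proj [[552.55137066 113.14397635]]
```

View pics/c4.png

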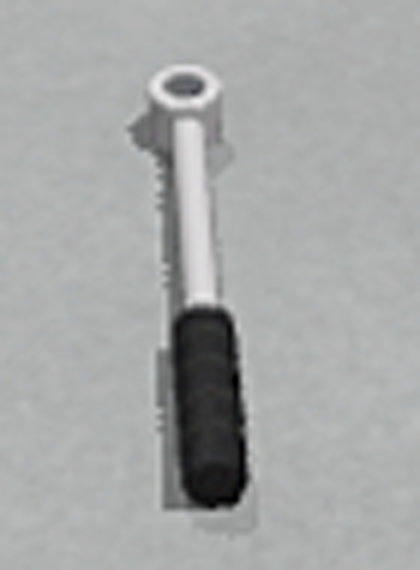

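Confirmed: the rack is the largest one, in the middle, at about (0.4525, 0.193) with yaw 24.7°. The ratchet's shaft middle is at about (0.5245, -0.1275) with yaw 17.8°, handle pointing +x. Next I work out the hover move.

```bash
cat >> h.py <<'E'
from scipy.spatial.transform import Rotation as Ro
def delta(o,p,yawdeg):
    R=Ro.from_euler('xyz',o["tcp_rot"]).as_matrix()
    dp=R.T@(np.array(p)-o["ee_pos"]); cy=np.degrees(o["tcp_rot"][2])
    sp=-((yawdeg-cy+180)%360-180)
    return dp.round(4),round(sp,2)
E
python3 -c "
from h import *;from bench import *
print(delta(observe(),[.5245,-.1275,.13],-72.2))"
```

```text
(array([-0.533 ,  0.5319,  0.0927]), np.float64(138.78))
```

Emit:
drive_tool --claw '[0.0878,0.0878,0.0878,0.0878,0.0878,0.0878,0.0878,0.0878,0.0878,0.0878,0.0878,0.0878,0.0878,0.0878,0.0878,0.0878,0.0878,0.0878,0.0878]' --pt "0 0 -0.06" --pt "0 0 -0.08" --pt "-0.533 0.532 -0.05" --pt "-0.533 0.532 -0.05" --pt "-0.533 0.532 -0.05" --pt "-0.533 0.532 -0.05" --pt "-0.533 0.532 -0.05" --pt "-0.533 0.532 -0.05" --pt "-0.533 0.532 -0.05" --pt "-0.533 0.532 -0.05" --pt "-0.533 0.532 0" --pt "-0.533 0.532 0" --pt "-0.533 0.532 0.05" --pt "-0.533 0.532 0.093" --pt "-0.533 0.532 0.093" --pt "-0.533 0.532 0.093" --pt "-0.533 0.532 0.093" --pt "-0.533 0.532 0.093" --pt "-0.533 0.532 0.093" --spin '[0,0,10,20,30,40,50,60,70,80,90,100,110,120,130,138.8,138.8,138.8,138.8]'

```text
time: 2.48
ee_pos: [0.5252, -0.1263, 0.1303]
tcp_rot: [-3.14, 0.0, -1.257]
contact_force: [0.6, 0.1, -0.1]
width: 0.0882
```

```bash
python3 - <<'E'
from h import *;from bench import *
o=observe();print(o["ee_pos"],o["tcp_rot"],delta(o,[.5245,-.1275,.003],-72.2))
ims=[]
for n in("scene","top"):
    c=capture(n); pickle.dump(c,open(n+"1.pkl","wb"))
    p=proj(c,[o["ee_pos"],[.5245,-.1275,.014]]);print(n,p.tolist())
    u,v=p[0].astype(int)
    ims.append(cv2.resize(c["image"][v-60:v+75,u-65:u+65,::-1],None,fx=3,fy=3,interpolation=2))
cv2.imwrite("pics/h1.png",np.hstack(ims))
E
```

```text
[ 0.5251602  -0.12632944  0.13033658] [-3.13999580e+00  2.32693783e-04 -1.25737020e+00] (array([0.0009, 0.0012, 0.1273]), np.float64(0.16))
scene [[271.1191130347387, 165.80791307474314], [272.17501113808726, 201.57730392418492]]
top [[359.6126593899332, 216.3467101121624], [355.8470765426594, 217.0299163671862]]
```

View pics/h1.png

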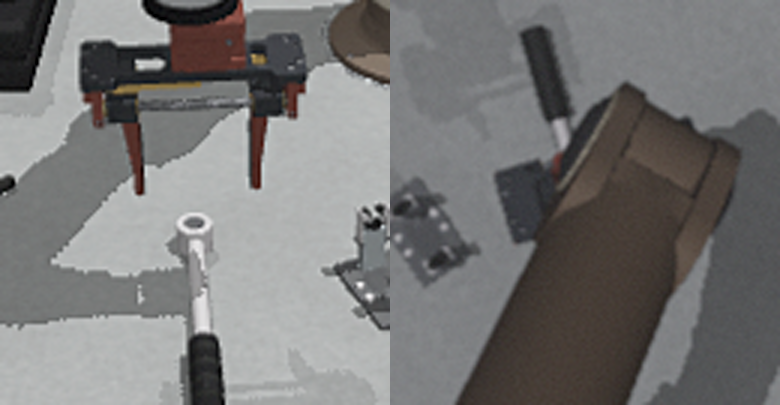

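The fingertips (scene crop, about (140,190) and (258,187)) straddle the shaft line. Next: descend and close.

Emit:
drive_tool --claw '[0.0878,0.0878,0.0878,0.0878,0.0878,0.0878]' --pt "0.001 0.001 0.05" --pt "0.001 0.001 0.09" --pt "0.001 0.001 0.115" --pt "0.001 0.001 0.122" --pt "0.001 0.001 0.126" --pt "0.001 0.001 0.126" --spin '[0,0,0,0,0,0]'

```text
time: 3.32
ee_pos: [0.5247, -0.1284, 0.0044]
tcp_rot: [-3.14, -0.0, -1.26]
contact_force: [-0.7, -0.2, -0.4]
width: 0.0879
```

Emit:
drive_tool --claw '[0.03,0.01,0.01,0.01,0.01,0.01,0.01,0.01]' --pt "0 0 0" --pt "0 0 0" --pt "0 0 0" --pt "0 0 0" --pt "0 0 0" --pt "0 0 0" --pt "0 0 0" --pt "0 0 0" --spin '[0,0,0,0,0,0,0,0]'

```text
time: 4.32
ee_pos: [0.5242, -0.1284, 0.0036]
tcp_rot: [-3.141, -0.0, -1.261]
contact_force: [0.1, -0.4, -0.6]
width: 0.0151
```

Emit:
drive_tool --claw '[0.005,0.005,0.005,0.005,0.005,0.005,0.005]' --pt "0 0 -0.02" --pt "0 0 -0.06" --pt "0 0 -0.11" --pt "0 0 -0.16" --pt "0 0 -0.18" --pt "0 0 -0.18" --pt "0 0 -0.18" --spin '[0,0,0,0,0,0,0]'

```text
time: 5.2
ee_pos: [0.5233, -0.1278, 0.1823]
tcp_rot: [3.14, 0.001, -1.26]
contact_force: [-1.1, -0.3, -2.7]
width: 0.0152
```

```bash
python3 - <<'E'
from h import *;from bench import *
o=observe();print(o["ee_pos"],o["tcp_rot"],o["contact_force"],o["wrist_torque"],delta(o,[.4525,.193,.18],-65.3))
ims=[]
for n in("scene","top"):
    c=capture(n); pickle.dump(c,open(n+"2.pkl","wb"))
    p=proj(c,[o["ee_pos"]])
    u,v=p[0].astype(int)
    ims.append(cv2.resize(c["image"][max(v-60,0):max(v-60,0)+135,u-65:u+65,::-1],None,fx=3,fy=3,interpolation=2))
cv2.imwrite("pics/l1.png",np.hstack(ims))
E
```

```text
[ 0.52325517 -0.127828    0.1823358 ] [ 3.13987717e+00  1.01287748e-03 -1.26023139e+00] [-1.06555533 -0.33513468 -2.67773222] [-0.04478385  0.14608379  0.02091437] (array([-0.3271, -0.0307,  0.0026]), np.float64(-6.91))
```

View pics/l1.png

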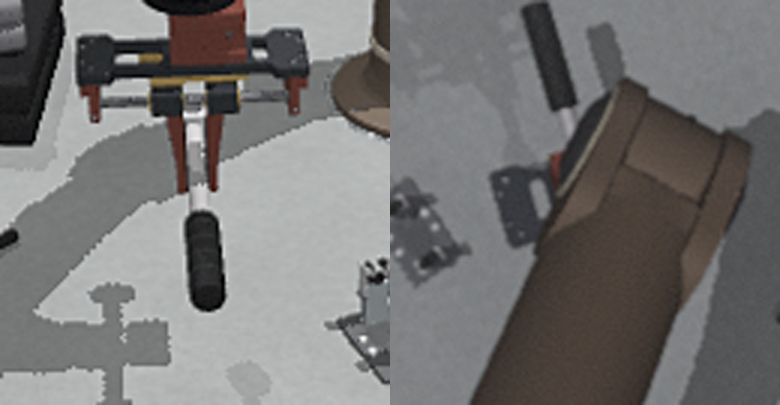

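The ratchet is held (weight about 2.7 N). Move over the rack.

Emit:
drive_tool --claw '[0.005,0.005,0.005,0.005,0.005,0.005,0.005,0.005,0.005,0.005,0.005,0.005]' --pt "-0.03 -0.003 0" --pt "-0.08 -0.007 0" --pt "-0.13 -0.012 0" --pt "-0.18 -0.017 0" --pt "-0.23 -0.022 0" --pt "-0.28 -0.026 0" --pt "-0.31 -0.03 0" --pt "-0.327 -0.031 0.01" --pt "-0.327 -0.031 0.03" --pt "-0.327 -0.031 0.04" --pt "-0.327 -0.031 0.04" --pt "-0.327 -0.031 0.04" --spin '[0,-1,-2,-3,-4,-5,-6,-6.9,-6.9,-6.9,-6.9,-6.9]'

```text
time: 6.8
ee_pos: [0.4543, 0.192, 0.1439]
tcp_rot: [-3.141, -0.0, -1.141]
contact_force: [-0.7, 0.8, -3.3]
width: 0.0151
```

```bash
python3 - <<'E'
from h import *;from bench import *
o=observe();print(o["ee_pos"],o["tcp_rot"],o["contact_force"])
ims=[]
for n in("scene","top"):
    c=capture(n); pickle.dump(c,open(n+"3.pkl","wb"))
    p=proj(c,[o["ee_pos"]]);print(p)
    u,v=p[0].astype(int);u0,v0=max(u-65,0),max(v-65,0); print(u0,v0)
    ims.append(cv2.resize(c["image"][v0:v0+130,u0:u0+130,::-1],None,fx=3,fy=3,interpolation=2))
cv2.imwrite("pics/r1.png",np.hstack(ims))
E
```

```text
[0.45426312 0.19195347 0.14392422] [-3.14121670e+00 -2.06090693e-04 -1.14134376e+00] [-0.65071961  0.80493839 -3.3334837 ]
[[399.9892559  161.87137369]]
334 96
[[245.81819079 238.43358428]]
180 173
```

View pics/r1.png

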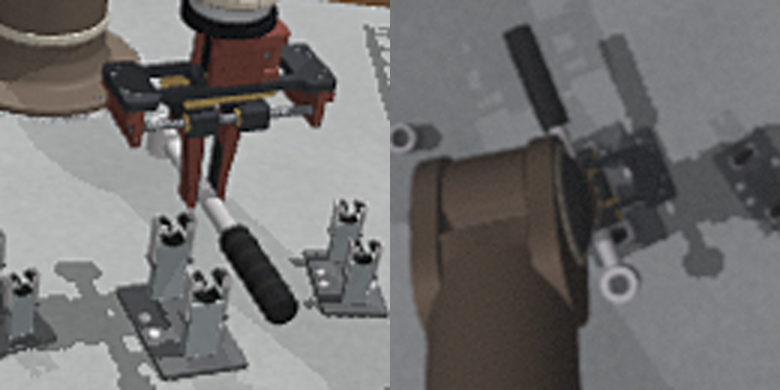

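```bash
python3 - <<'E'
from h import *
t=pickle.load(open("top3.pkl","rb"));s=pickle.load(open("scene3.pkl","rb"));W=cloud(t);Ws=cloud(s)
o=np.array([.45426,.19195,.14392])
g=cv2.cvtColor(t["image"],cv2.COLOR_RGB2GRAY)
# handle: points in top with z>.13, dark
for nm,C,G in (("top",W,t),("scene",Ws,s)):
    gg=cv2.cvtColor(G["image"],cv2.COLOR_RGB2GRAY)
    d=C-o; yaw=np.radians(24.6); a=d[...,0]*np.cos(yaw)+d[...,1]*np.sin(yaw); b=-d[...,0]*np.sin(yaw)+d[...,1]*np.cos(yaw)
    for lab,lo,hi in (("handle1",.075,.12),("handle2",.12,.165),("head",-.103,-.067),("shaftfar",.03,.068),("shaftnear",-.065,-.03)):
        m=(a>lo)&(a<hi)&(abs(b)<.03)&(C[...,2]>.11)&(C[...,2]<.19)
        if m.sum()<5: print(nm,lab,m.sum());continue
        print(nm,lab,m.sum(),"b mid",((np.percentile(b[m],3)+np.percentile(b[m],97))/2).round(4),"b med",np.median(b[m]).round(4),"z",np.percentile(C[...,2][m],[50,90]).round(4),"a",np.percentile(a[m],[2,98]).round(3))
hd=(np.array([[619-390,284]])+.5)/3-.5+[180,173]; print(ray(t,hd,.169))
E
```

```text
top handle1 165 b mid 0.0013 b med -0.0005 z [0.166  0.1701] a [0.076 0.119]
top handle2 161 b mid 0.0015 b med 0.0002 z [0.1661 0.17  ] a [0.121 0.164]
top head 133 b mid 0.0008 b med -0.0004 z [0.1687 0.172 ] a [-0.097 -0.068]
top shaftfar 25 b mid -0.0034 b med -0.0038 z [0.1601 0.163 ] a [0.042 0.067]
top shaftnear 75 b mid 0.0014 b med 0.0005 z [0.1611 0.1646] a [-0.064 -0.032]
scene handle1 160 b mid -0.0028 b med -0.0069 z [0.1647 0.1682] a [0.076 0.119]
scene handle2 163 b mid -0.0024 b med -0.0077 z [0.1651 0.1679] a [0.121 0.164]
scene head 80 b mid -0.0074 b med -0.0098 z [0.1581 0.1677] a [-0.099 -0.068]
scene shaftfar 65 b mid -0.0017 b med -0.0043 z [0.1596 0.1625] a [0.031 0.065]
scene shaftnear 33 b mid -0.0037 b med -0.0057 z [0.1582 0.1619] a [-0.064 -0.034]
[[0.37774248 0.15753237 0.169     ]]
```

```bash
python3 - <<'E'
from h import *
t=pickle.load(open("top0.pkl","rb"));s=pickle.load(open("scene0.pkl","rb"))
o=np.array([.4525,.193,0]);yaw=np.radians(24.7)
for nm,c in (("top",t),("scene",s)):
    C=cloud(c);d=C-o; a=d[...,0]*np.cos(yaw)+d[...,1]*np.sin(yaw); b=-d[...,0]*np.sin(yaw)+d[...,1]*np.cos(yaw)
    for lab,m in (("post-",abs(a+.042)<.02),("post+",abs(a-.042)<.02)):
      for zl,zh in ((.02,.07),(.07,.086),(.086,.105)):
        k=m&(abs(b)<.04)&(C[...,2]>zl)&(C[...,2]<zh)
        if k.sum()>3: print(nm,lab,zl,k.sum(),"b",np.percentile(b[k],[2,50,98]).round(4),"a",np.percentile(a[k],[2,98]).round(4),"zmax",C[...,2][k].max().round(4))
ims=[]
# rectified-free zoom with predicted model points
for c,sc in ((s,9),(t,9)):
    u,v=proj(c,[[.4525,.193,.08]])[0].astype(int); u0,v0=u-22,v-30
    im=cv2.resize(c["image"][v0:v0+60,u0:u0+44,::-1],None,fx=sc,fy=sc,interpolation=2)
    for x in (-.042,.042):
        for y,z,col in ((-.0095,.089,(0,0,255)),(.0095,.089,(0,255,0)),(0,.08,(255,0,0))):
            P=o+[x*np.cos(yaw)-y*np.sin(yaw),x*np.sin(yaw)+y*np.cos(yaw),z]
            p=((proj(c,[P])[0]-[u0,v0]+.5)*sc-.5).astype(int); cv2.circle(im,tuple(map(int,p)),3,col,-1)
    ims.append(im)
cv2.imwrite("pics/z1.png",np.hstack(ims))
E
```

```text
top post- 0.02 14 b [-0.0199 -0.0178  0.0061] a [-0.0487 -0.0342] zmax 0.0692
top post- 0.07 15 b [-0.0188  0.0015  0.0136] a [-0.047  -0.0354] zmax 0.0849
top post- 0.086 55 b [-0.0184  0.0045  0.0187] a [-0.0493 -0.0333] zmax 0.0997
top post+ 0.02 20 b [-0.0203 -0.0124  0.0127] a [0.0352 0.0502] zmax 0.0699
top post+ 0.07 18 b [-0.0184  0.0031  0.0172] a [0.0358 0.0494] zmax 0.0833
top post+ 0.086 55 b [-0.0185 -0.005   0.0185] a [0.0343 0.0506] zmax 0.0999
scene post- 0.02 209 b [-0.0206 -0.0031  0.0159] a [-0.0493 -0.0326] zmax 0.0699
scene post- 0.07 55 b [-0.0199 -0.0069  0.017 ] a [-0.0507 -0.0323] zmax 0.0858
scene post- 0.086 65 b [-0.0209  0.0041  0.0164] a [-0.0506 -0.0325] zmax 0.0979
scene post+ 0.02 225 b [-0.0212 -0.004   0.0169] a [0.0342 0.0513] zmax 0.07
scene post+ 0.07 63 b [-0.0209 -0.0014  0.0161] a [0.0325 0.0503] zmax 0.0858
scene post+ 0.086 75 b [-0.0207  0.0037  0.017 ] a [0.0339 0.0505] zmax 0.0975
```

View pics/z1.png

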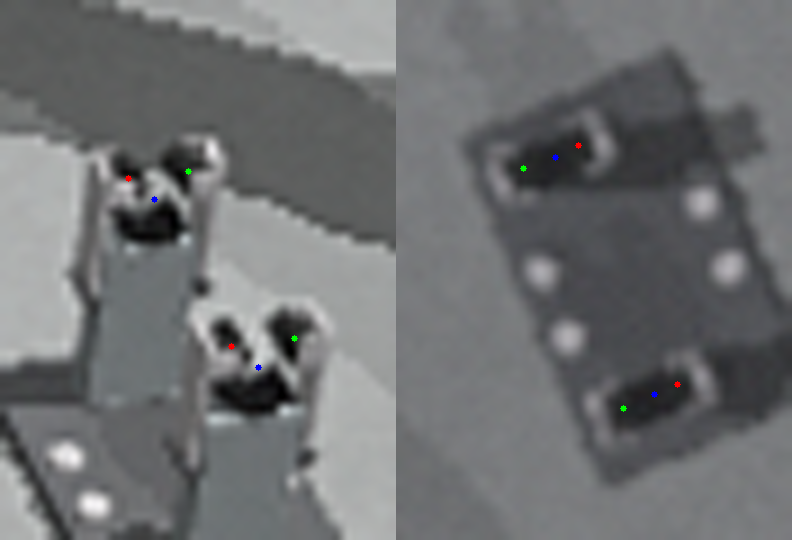

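Both views agree the offset is within about 1–2 mm; shift +1 mm toward the rack's +y (tool x -1 mm). Descend to just above the rollers.

Emit:
drive_tool --claw '[0.005,0.005,0.005,0.005,0.005,0.005,0.005]' --pt "-0.001 0 0.01" --pt "-0.001 0 0.025" --pt "-0.001 0 0.04" --pt "-0.001 0 0.048" --pt "-0.001 0 0.051" --pt "-0.001 0 0.051" --pt "-0.001 0 0.051" --spin '[0,0,0,0,0,0,0]'

```text
time: 7.78
ee_pos: [0.4536, 0.1936, 0.093]
tcp_rot: [-3.141, 0.0, -1.14]
contact_force: [-0.5, 0.4, -3.0]
width: 0.0152
```

```bash
python3 - <<'E'
from h import *;from bench import *
o=observe();print(o["ee_pos"],o["tcp_rot"],o["contact_force"],o["wrist_torque"])
ims=[]
for n in("scene","top"):
    c=capture(n); pickle.dump(c,open(n+"4.pkl","wb"))
    p=proj(c,[o["ee_pos"]])
    u,v=p[0].astype(int);u0,v0=max(u-40,0),max(v-45,0)
    ims.append(cv2.resize(c["image"][v0:v0+90,u0:u0+80,::-1],None,fx=5,fy=5,interpolation=2))
cv2.imwrite("pics/r2.png",np.hstack(ims))
E
```

```text
[0.45364021 0.19357865 0.09298625] [-3.14089632e+00  1.98813561e-04 -1.14014595e+00] [-0.51655172  0.37672655 -3.01838442] [-0.05475828  0.14026764  0.05577804]
```

View pics/r2.png

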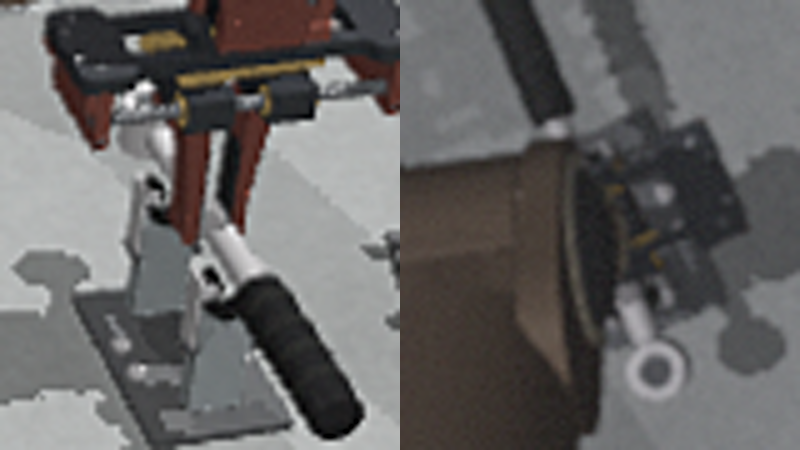

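```bash
python3 - <<'E'
from h import *
o=np.array([.4525,.193,0]);yaw=np.radians(24.7)
for nm in("top","scene"):
    c=pickle.load(open(nm+"4.pkl","rb"));C=cloud(c);d=C-o; a=d[...,0]*np.cos(yaw)+d[...,1]*np.sin(yaw); b=-d[...,0]*np.sin(yaw)+d[...,1]*np.cos(yaw)
    for lab,lo,hi in (("h1",.08,.12),("h2",.12,.16),("head",-.103,-.07)):
        m=(a>lo)&(a<hi)&(abs(b)<.03)&(C[...,2]>.07)&(C[...,2]<.14)
        if m.sum()>4: print(nm,lab,m.sum(),np.percentile(b[m],[2,50,98]).round(4),"z",np.percentile(C[...,2][m],[50,95]).round(4))
E
```

```text
top h1 135 [-0.0119 -0.0007  0.014 ] z [0.1139 0.1199]
top h2 132 [-0.012  -0.0002  0.0137] z [0.1143 0.1198]
top head 112 [-0.0147 -0.0005  0.0161] z [0.1174 0.1217]
scene h1 138 [-0.0146 -0.0065  0.0096] z [0.114  0.1178]
scene h2 143 [-0.0138 -0.0074  0.0088] z [0.1139 0.1173]
scene head 56 [-0.0168 -0.0099  0.0025] z [0.1055 0.1182]
```

Lateral error is under 1 mm in both views. Now lower slowly onto the rollers.

Emit:
drive_tool --claw '[0.005,0.005,0.005,0.005,0.005,0.005]' --pt "0 0 0.002" --pt "0 0 0.004" --pt "0 0 0.006" --pt "0 0 0.008" --pt "0 0 0.008" --pt "0 0 0.008" --spin '[0,0,0,0,0,0]'

```text
time: 8.62
ee_pos: [0.454, 0.1927, 0.0855]
tcp_rot: [-3.141, -0.0, -1.141]
contact_force: [-2.8, -3.9, 10.6]
width: 0.0148
```

Emit:
drive_tool --claw '[0.005,0.005,0.005,0.005,0.005]' --pt "0 0 0.0015" --pt "0 0 0.003" --pt "0 0 0.003" --pt "0 0 0.003" --pt "0 0 0.003" --spin '[0,0,0,0,0]'

```text
time: 9.25
ee_pos: [0.4539, 0.1928, 0.0822]
tcp_rot: [-3.141, -0.0, -1.141]
contact_force: [-1.0, -4.0, 6.6]
width: 0.0152
```

```bash
python3 - <<'E'
from h import *;from bench import *
o=observe();print(o["ee_pos"],o["tcp_rot"],o["contact_force"],o["wrist_torque"],o["effort"].round(1))
ims=[]
for n in("scene","top"):
    c=capture(n); pickle.dump(c,open(n+"5.pkl","wb"))
    p=proj(c,[o["ee_pos"]])
    u,v=p[0].astype(int);u0,v0=max(u-40,0),max(v-45,0)
    ims.append(cv2.resize(c["image"][v0:v0+90,u0:u0+80,::-1],None,fx=5,fy=5,interpolation=2))
cv2.imwrite("pics/r3.png",np.hstack(ims))
E
```

```text
[0.45391983 0.19275843 0.0821925 ] [-3.14099061e+00 -3.20571816e-04 -1.14086273e+00] [-0.97786754 -4.02417889  6.63069332] [-0.84868123  0.36989783 -0.0052137 ] [ -1.4 -41.8   5.3 -20.4  -0.8  -0.6  -0. ]
```

View pics/r3.png

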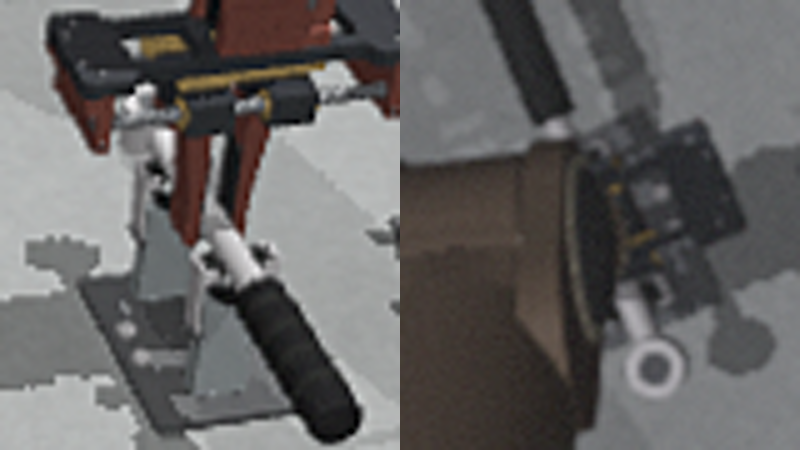

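```bash
cat > zz.py <<'E'
from h import *
import sys
def meas(i):
  o=np.array([.4525,.193,0]);yaw=np.radians(24.7)
  for nm in("top","scene"):
    c=pickle.load(open(f"{nm}{i}.pkl","rb"));C=cloud(c);d=C-o; a=d[...,0]*np.cos(yaw)+d[...,1]*np.sin(yaw); b=-d[...,0]*np.sin(yaw)+d[...,1]*np.cos(yaw)
    for lab,lo,hi in (("h1",.08,.12),("h2",.12,.16),("head",-.103,-.07)):
        m=(a>lo)&(a<hi)&(abs(b)<.03)&(C[...,2]>.055)&(C[...,2]<.14)
        if m.sum()>4: print(i,nm,lab,m.sum(),np.percentile(b[m],[2,50,98]).round(4),"z",np.percentile(C[...,2][m],[50,75]).round(4))
for i in sys.argv[1:]: meas(i)
E
python3 zz.py 4 5
```

```text
4 top h1 135 [-0.0119 -0.0007  0.014 ] z [0.1139 0.1173]
4 top h2 132 [-0.012  -0.0002  0.0137] z [0.1143 0.1166]
4 top head 112 [-0.0147 -0.0005  0.0161] z [0.1174 0.1193]
4 scene h1 138 [-0.0146 -0.0065  0.0096] z [0.114  0.1158]
4 scene h2 143 [-0.0138 -0.0074  0.0088] z [0.1139 0.1157]
4 scene head 56 [-0.0168 -0.0099  0.0025] z [0.1055 0.1162]
5 top h1 131 [-0.0126 -0.0018  0.0125] z [0.1034 0.1059]
5 top h2 130 [-0.0126 -0.0013  0.0129] z [0.1037 0.1058]
5 top head 106 [-0.016 -0.001  0.015] z [0.1072 0.109 ]
5 scene h1 136 [-0.0144 -0.0064  0.0084] z [0.1021 0.1047]
5 scene h2 147 [-0.0144 -0.0075  0.0082] z [0.1023 0.1043]
5 scene head 49 [-0.0168 -0.0116 -0.0002] z [0.0978 0.107 ]
```

The ratchet has gone down with the TCP (about 10.7 mm), level and without slipping, so the shaft is at about 93 mm. Keep pressing.

Emit:
drive_tool --claw '[0.005,0.005,0.005,0.005,0.005]' --pt "0 0 0.0015" --pt "0 0 0.003" --pt "0 0 0.0045" --pt "0 0 0.0045" --pt "0 0 0.0045" --spin '[0,0,0,0,0]'

```text
time: 9.98
ee_pos: [0.4537, 0.193, 0.0766]
tcp_rot: [-3.141, -0.001, -1.14]
contact_force: [4.1, -3.0, -9.4]
width: 0.0152
```

Emit:
drive_tool --claw '[0.005,0.005,0.005,0.005,0.005]' --pt "0 0 0.0015" --pt "0 0 0.003" --pt "0 0 0.0045" --pt "0 0 0.0045" --pt "0 0 0.0045" --spin '[0,0,0,0,0]'

```text
time: 10.6
ee_pos: [0.4535, 0.1931, 0.0717]
tcp_rot: [3.142, -0.001, -1.14]
contact_force: [5.5, -2.2, -15.1]
width: 0.015
```

It's past the rollers and being pulled down. Continue in small steps onto the seats.

Emit:
drive_tool --claw '[0.005,0.005,0.005,0.005]' --pt "0 0 0.001" --pt "0 0 0.002" --pt "0 0 0.002" --pt "0 0 0.002" --spin '[0,0,0,0]'

```text
time: 11.1
ee_pos: [0.4537, 0.1927, 0.0701]
tcp_rot: [-3.142, -0.002, -1.141]
contact_force: [5.1, -3.4, -9.0]
width: 0.0152
```

Emit:
drive_tool --claw '[0.005,0.005,0.005,0.005]' --pt "0 0 0.001" --pt "0 0 0.001" --pt "0 0 0.001" --pt "0 0 0.001" --spin '[0,0,0,0]'

```text
time: 11.6
ee_pos: [0.4538, 0.1926, 0.0698]
tcp_rot: [-3.141, -0.001, -1.141]
contact_force: [2.2, -5.4, 1.6]
width: 0.0153
```

Emit:
drive_tool --claw '[0.005,0.005,0.005,0.005,0.005,0.005]' --pt "0 0 0.0004" --pt "0 0 0.0008" --pt "0 0 0.0008" --pt "0 0 0.0008" --pt "0 0 0.0008" --pt "0 0 0.0008" --spin '[0,0,0,0,0,0]'

```text
time: 12.35
ee_pos: [0.4539, 0.1927, 0.0697]
tcp_rot: [-3.141, -0.0, -1.141]
contact_force: [-1.1, -7.5, 12.3]
width: 0.0151
```

```bash
python3 - <<'E'
from h import *;from bench import *
ims=[]
for n in("scene","top"):
    o=observe();print(o["time"],o["ee_pos"],o["tcp_rot"],o["contact_force"],o["wrist_torque"])
    c=capture(n); pickle.dump(c,open(n+"6.pkl","wb"))
    p=proj(c,[o["ee_pos"]])
    u,v=p[0].astype(int);u0,v0=max(u-40,0),max(v-45,0)
    ims.append(cv2.resize(c["image"][v0:v0+90,u0:u0+80,::-1],None,fx=5,fy=5,interpolation=2))
cv2.imwrite("pics/r4.png",np.hstack(ims))
E
python3 zz.py 4 6
```

```text
12.35 [0.4538773  0.19271175 0.06968567] [-3.14114757e+00 -1.04037713e-04 -1.14097396e+00] [-1.08714312 -7.4936531  12.34549771] [-1.48144918  0.42182655  0.02236264]
12.4 [0.45382773 0.1927043  0.06968516] [-3.14122295e+00 -8.46591562e-05 -1.14089664e+00] [-1.30354742 -6.73344335 11.2295776 ] [-1.48809387  0.41719966  0.04107723]
4 top h1 135 [-0.0119 -0.0007  0.014 ] z [0.1139 0.1173]
4 top h2 132 [-0.012  -0.0002  0.0137] z [0.1143 0.1166]
4 top head 112 [-0.0147 -0.0005  0.0161] z [0.1174 0.1193]
4 scene h1 138 [-0.0146 -0.0065  0.0096] z [0.114  0.1158]
4 scene h2 143 [-0.0138 -0.0074  0.0088] z [0.1139 0.1157]
4 scene head 56 [-0.0168 -0.0099  0.0025] z [0.1055 0.1162]
6 top h1 131 [-0.0128 -0.001   0.0133] z [0.0917 0.0937]
6 top h2 129 [-0.013  -0.0012  0.0134] z [0.0917 0.0937]
6 top head 105 [-0.0158 -0.001   0.0158] z [0.094  0.0957]
6 scene h1 130 [-0.0148 -0.008   0.0077] z [0.0905 0.0925]
6 scene h2 145 [-0.0149 -0.0076  0.0089] z [0.0902 0.0924]
6 scene head 45 [-0.0179 -0.011   0.0003] z [0.0904 0.094 ]
```

View pics/r4.png

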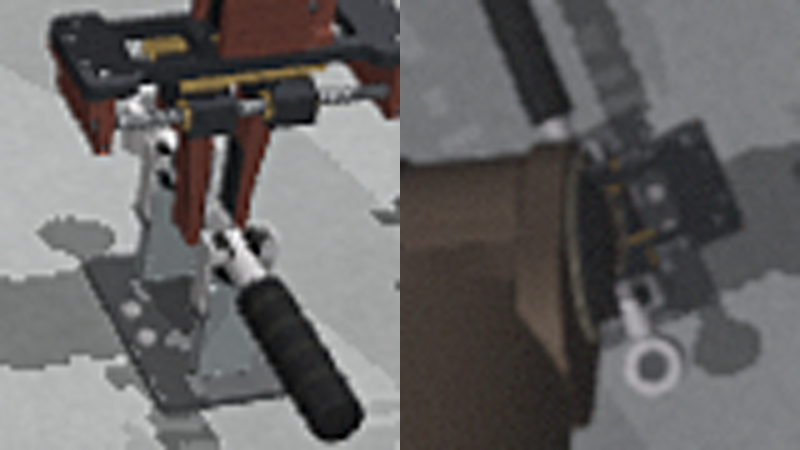

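The shaft is below the rollers at about 80.7 mm and level, with a push of about 11–12 N. There is also about 6 N sideways, so I ease the tool by 0.5 mm toward -y of the rack to centre it.

Emit:
drive_tool --claw '[0.005,0.005,0.005,0.005,0.005,0.005]' --pt "0.0003 0 0" --pt "0.0005 0 0" --pt "0.0005 0 0" --pt "0.0005 0 0" --pt "0.0005 0 0" --pt "0.0005 0 0" --spin '[0,0,0,0,0,0]'

```text
time: 13.2
ee_pos: [0.4539, 0.1927, 0.0697]
tcp_rot: [-3.141, 0.0, -1.141]
contact_force: [-1.8, -5.1, 11.1]
width: 0.015
```

Emit:
drive_tool --claw '[0.005,0.005,0.005,0.005,0.005,0.005,0.005,0.005]' --pt "0 0 0" --pt "0 0 0" --pt "0 0 0" --pt "0 0 0" --pt "0 0 0" --pt "0 0 0" --pt "0 0 0" --pt "0 0 0" --spin '[0,0,0,0,0,0,0,0]'

```text
time: 14.2
ee_pos: [0.4538, 0.1927, 0.0697]
tcp_rot: [-3.141, 0.0, -1.141]
contact_force: [-1.5, -5.2, 10.9]
width: 0.0153
```

```bash
python3 -c "
from bench import *
print(hand_in()); o=observe(); print(o['time'],o['ee_pos'],o['contact_force'])"
```

```text
the job is handed in; nothing more can be done
None
the job is handed in; nothing more can be done
```

I pinched the ratchet's shaft at its middle, laid it over the clips of the largest rack and pressed it down past the rollers into both seats. I handed in at about 14.2 s, still gripping and pressing. No verdict was reported.

**Seating:** the vertical force rose to about +11 N, swung to about -15 N as the rollers pulled the shaft down, then rose again against a rigid stop. At that stop the shaft is about 81 mm up (80 mm is home), level at head and handle, and about 1 mm or less off the rack's axis in the top view. I did not look again after the last 0.5 mm sideways correction, but the tool position did not change.

**Push:** it held at about 11 N, steady over the last second before handing in.

**Disagreements and limits:**
- The two cameras differed by about 2 mm sideways, so I aligned by comparing ratchet and rack within each view.
- About 5 N of sideways force remained at the end; the correction only brought it down from about 6.5 N.
- The bystanders were never approached, but I did not measure them again.

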